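# Hang a washed filter bowl on its drying post

### The job

Two washed metal filter bowls lie on their sides in wire cradles, and two drying posts stand among them. Take the longer bowl, turn it mouth down and lower it over the taller post until its rim rests flat on the steel disc, then let go; set it down, do not drop it. Leave the shorter bowl lying where it is.

Things in the scene. Friction and masses are not known exactly. Their poses are not given: they have to be found in the camera images.
- long_bowl: Aluminium air-filter bowl, a thin round cup 110 mm long (106 mm deep), 48 mm outside, 42 mm inside. Starts lying level on a fixed wire cradle, axis 55 mm above the table, mouth away from the robot. Origin: on the axis, at mid-length; +x towards the mouth (x = 55 mm), closed end at x = -55 mm. The cradle is 34 mm wide and 60 mm long, under the bowl only: its sides are free to grip. 0.1 to 0.2 kg.
- long_bowl_mouth (a point): Centre of the open mouth of the long bowl, in the plane of its rim; axes as the bowl's.
- short_bowl: Aluminium air-filter bowl, a thin round cup 66 mm long, 48 mm outside, 42 mm inside. Starts lying level on a fixed wire cradle, axis 55 mm above the table, mouth away from the robot. Origin: on the axis, at mid-length; +x towards the mouth (x = 33 mm), closed end at x = -33 mm. Leave it alone. The cradle is 34 mm wide and 60 mm long, under the bowl only: its sides are free to grip.
- tall_post_foot (a point): Centre of the foot of the taller drying post: white, round, 20 mm in diameter, 80 mm high, upright (+z up), blunt cone tip, in the middle of a fixed steel disc 90 mm in diameter, 8 mm thick. The point lies on the disc's top face. A lower post (40 mm) on a like disc stands elsewhere and stays empty.
Mind the look-alikes: they are no part of the job. Leave any pink or purple look-alike of the long_bowl alone.

How it is judged:
By the outcome, as a careful person would: the job done as asked, in the order asked, and still so for the second after the job is handed in, with the robot touching nothing.
It also fails if it takes over 38 s, if anything falls off the work surface, if the arm or the gripper's body presses on something with over 40 N, if the wrist force passes 120 N, or if a joint passes its speed limit or range.

### The arm

A 7-joint arm with a two-finger parallel gripper is mounted at the origin on the work surface. World frame = base frame: x ahead of the robot, y to its left, z up, the work surface at z = 0. Lengths are in m, angles in rad, forces in N, time in s.
With the tool pointing down it reaches from about 0.4 to 0.85 m from the base axis. Payload 10.4 kg.
Tool frame: the origin (TCP) lies between the finger pads; the fingertips stand 17 mm ahead of it and the grasp point (between the pads) lies 2 mm behind it; z points along the fingers, y is the direction in which the jaws open and shut (so a half turn about z gives the same grasp; the last joint's range is limited). The gripper opens to 85 mm and grips with 20 to 120 N. Pads are 22 mm wide; open, the fingers measure 114 mm over their backs; the gripper's body (76 mm by 85 mm) begins 54 mm behind the grasp point. The pads swing forward as they close: fully open they stand 13 mm farther back than shut.
Start: joints at [1.316, 0.332, -0.065, 1.46, 0.022, 1.35, -0.088], TCP at [0.144, -0.608, 0.248] pointing down, gripper open.
Joint ranges: [-2.6, 2.6], [-0.5, 2.12], [-1.47, 1.34], [0.16, 2.42], [-1.27, 4.41], [0.06, 2.06], [-2.6, 2.6]. Speed limits (rad/s): [2.22, 2.22, 2.79, 2.79, 3.14, 3.14, 3.14].

### API

Orientations are given as a unit quaternion [x, y, z, w].
In Python, from workcell import manip gives the robot as it stands.
- The arm moves only by the tool jog_arm, never from a script. Its argument "steps" is one flat list of numbers, 5 for each row, row after row: the finger opening in m, from 0 to 0.0854, then the shift along the tool's x, y, z in m, then the turn about the tool's z in rad. In form: [gripper, x, y, z, twist, gripper, x, y, z, twist, ...]. A call has exactly 10 rows; each row is the pose to reach, as a shift and turn from the pose commanded when the call began, along the tool's axes at that moment; what a row does not reach only later rows make up. A row lasts 1/10 s, in which the tool goes at most 50 mm and 8.59 degrees, less where a joint would pass 70% of its speed; a pose out of reach is approached as far as the arm can. A call with a gripper value outside its range is refused whole. The fingers move at their own pace and stop on an object; "grip_force" is the grip in N (left out, the last holds). Time passes only in rows, so rows that repeat a pose let the fingers close, or fill a call up. It gives the time, the measured TCP pose, the force and the opening at its end, in the units of the state.
- manip.get_obs(): the state, without advancing time (a new reading comes with each control period).
- manip.camera(name): name is "scene" or "top" or "wrist"; returns (picture, depth): 400x640x3 uint8, red, green, blue; 400x640 float32, m along the optical axis (not along the pixel's ray), 0 where there is no reading.
- manip.calibration(name): a dict with "mtx" (3x3 intrinsics, pixels), "world_to_cam" (4x4, takes a point from world to camera coordinates). Camera axes: x right, y down, z forward; pixel columns grow to the right and rows downward; lengths in m; the calibration is good to about 2 mm. A picture is of the moment at which its call begins: read the wrist's pose just before it. calibration takes no time and is no camera call; for the wrist camera it gives the pose at the moment of the call.
- manip.hand_in(): hands the job in, once; it reports no verdict.
The state is a dict: "clock": time; "joint_pos": joint angles; "joint_velocities": joint speeds; "tau": joint torques, N m; "position": TCP position; "ee_rot": TCP orientation; "ft_force": force on the tool from outside, world axes, zero at the start; "torque": the same for the moment, N m; "grip_width": opening from 0.0 (shut) to 1.0 (fully open).
Only numpy, scipy, OpenCV 4.12 (cv2) and the standard library are available. Lean on these libraries where they do the work, as an engineer would, in place of code of your own. Each camera call takes 0.05 s, during which the arm holds its last target.

## Working session

There is one attempt and no reset: what is moved stays moved. The work goes in short steps, Python scripts to look and compute and a tool call to move; the robot and the scene stay as the last step left them, time stands still between calls to the robot, and variables do not carry over. Pictures are saved under pics/ and viewed, and the job is handed in when it is done.

Besides the shell and the picture viewer there is one more tool, called by a JSON object that holds its "api" and its "payload", one argument or row to a line. jog_arm: Moves the arm, as the interface text tells. Its arguments: {"type":"object","properties":{"steps":{"type":"array"},"grip_force":{"type":"number"}},"required":["steps"]}

I'll start by looking at the state and the cameras.

```bash
mkdir -p pics; ls
python3 - <<'E'
from workcell import manip
import cv2, numpy as np
np.set_printoptions(precision=4,suppress=True)
o=manip.get_obs()
for k,v in o.items(): print(k,np.array(v))
for n in ["scene","top"]:
    p,d=manip.camera(n)
    cv2.imwrite(f"pics/{n}0.png",p[:,:,::-1]); np.save(f"pics/{n}0.npy",d)
    c=manip.calibration(n); print(n,c["mtx"],c["world_to_cam"])
E
```

```text
pics
clock 0.0
joint_pos [ 1.3164  0.3328 -0.0647  1.461   0.0216  1.3499 -0.0885]
joint_velocities [ 0.0006  0.0003 -0.0006 -0.0005 -0.001  -0.0008  0.0008]
tau [ -0.0006 -62.5443   0.0482 -39.1598   0.0161   0.01    -0.    ]
position [ 0.1435 -0.6079  0.2475]
ee_rot [ 0.9933  0.1156 -0.0001 -0.0007]
ft_force [ 0.2112  0.3486 -0.6892]
torque [0.0123 0.0173 0.0124]
grip_width 1.0031792593195947
scene [[376.3874   0.     322.2282]
 [  0.     376.3874 197.4881]
 [  0.       0.       1.    ]] [[ 0.8324  0.5541  0.0101 -0.4212]
 [ 0.412  -0.6065 -0.6799 -0.2313]
 [-0.3706  0.5701 -0.7332  1.3402]
 [ 0.      0.      0.      1.    ]]
top [[374.6026   0.     319.0038]
 [  0.     374.6026 207.2145]
 [  0.       0.       1.    ]] [[ 0.0106 -0.9999 -0.0102 -0.0612]
 [-0.9911 -0.0092 -0.1325  0.527 ]
 [ 0.1324  0.0115 -0.9911  1.041 ]
 [ 0.      0.      0.      1.    ]]
```

View pics/scene0.png

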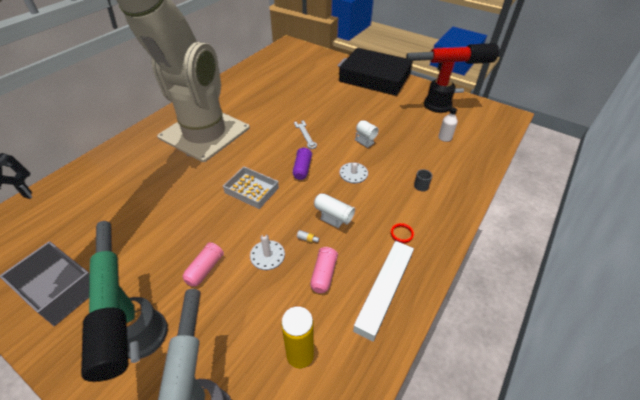

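View pics/top0.png

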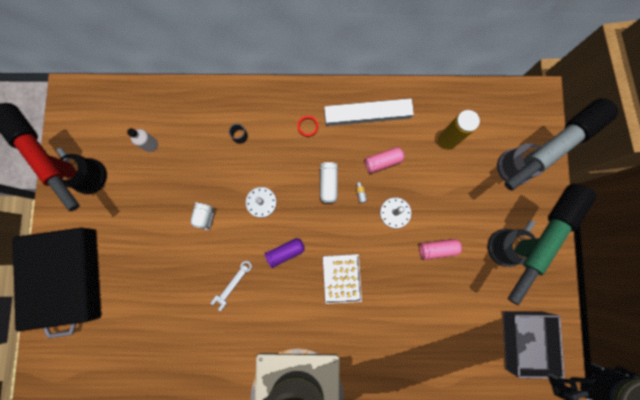

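Scene: the white long bowl is at about (335,209) in scene and (329,183) in top. The white short bowl is at top (203,215). The posts are at top (396,212), which looks taller, and (261,202). The pink and purple items are look-alikes. Next I'll enlarge and measure.

```bash
cat > h.py <<'E'
from workcell import manip
import cv2, numpy as np
np.set_printoptions(precision=4,suppress=True)
def pts(d,c):
    K=c["mtx"];T=np.linalg.inv(c["world_to_cam"])
    v,u=np.mgrid[0:d.shape[0],0:d.shape[1]]
    P=np.stack([(u-K[0,2])/K[0,0]*d,(v-K[1,2])/K[1,1]*d,d],-1)
    return P@T[:3,:3].T+T[:3,3]
E
python3 - <<'E'
from h import *
a=cv2.imread("pics/scene0.png")[140:300,220:420]; b=cv2.imread("pics/top0.png")[140:250,180:430]
cv2.imwrite("pics/c1.png",cv2.resize(a,None,fx=3.5,fy=3.5,interpolation=2)); cv2.imwrite("pics/c2.png",cv2.resize(b,None,fx=3,fy=3,interpolation=2))
for n in ["top","scene"]:
    W=pts(np.load(f"pics/{n}0.npy"),manip.calibration(n)); im=cv2.imread(f"pics/{n}0.png").astype(int)
    m=((im.min(2)>110)&(im.max(2)-im.min(2)<40)&(W[...,2]>0.004)&(W[...,2]<0.12)&(W[...,0]>.3)&(W[...,0]<.75)&(abs(W[...,1])<.45)).astype(np.uint8)
    k,L,s,_=cv2.connectedComponentsWithStats(m)
    for i in range(1,k):
        if s[i,4]<60: continue
        p=W[L==i]; print(n,s[i],"mean",p.mean(0),"min",np.percentile(p,2,0),"max",np.percentile(p,98,0))
        r=cv2.minAreaRect(p[:,:2].astype(np.float32)); print("   rect",r)
E
```

```text
top [138 130  10  15  98] mean [0.7173 0.4437 0.0828] min [0.7003 0.4355 0.073 ] max [0.735  0.4499 0.0984]
   rect ((0.7190250158309937, 0.442575067281723), (0.014809192158281803, 0.04120279476046562), 89.11192321777344)
top [320 163  18  39 617] mean [ 0.5941 -0.0824  0.0734] min [ 0.5428 -0.1034  0.0611] max [ 0.6457 -0.0609  0.0806]
   rect ((0.5944107174873352, -0.08287174999713898), (0.04756982997059822, 0.1078803762793541), 88.23780059814453)
top [246 188  31  30 696] mean [0.5445 0.1154 0.0099] min [0.5059 0.075  0.0045] max [0.5844 0.1566 0.0429]
   rect ((0.5441840291023254, 0.11639401316642761), (0.0867176204919815, 0.08941425383090973), 0.7031484246253967)
top [358 192   9  10  67] mean [ 0.5617 -0.1808  0.0213] min [ 0.5487 -0.1898  0.0127] max [ 0.5754 -0.1706  0.0259]
   rect ((0.5617405772209167, -0.18141837418079376), (0.02833106927573681, 0.019661976024508476), 12.570449829101562)
top [381 198  30  30 685] mean [ 0.5165 -0.2796  0.0125] min [ 0.4778 -0.3198  0.0048] max [ 0.5574 -0.2404  0.0831]
   rect ((0.5178869366645813, -0.2802960276603699), (0.0859213545918464
[... 2093 characters left out ...]
 [314 194  40  33 779] mean [ 0.6028 -0.0912  0.0594] min [ 0.5491 -0.1059  0.0049] max [ 0.6496 -0.064   0.0789]
   rect ((0.5957186222076416, -0.08409930765628815), (0.10972923040390015, 0.047820013016462326), 1.7397180795669556)
scene [297 230  11  10  69] mean [ 0.563  -0.1848  0.0196] min [ 0.5501 -0.1928  0.0111] max [ 0.576  -0.1732  0.0249]
   rect ((0.5620401501655579, -0.1819191426038742), (0.025352735072374344, 0.021460773423314095), 17.621002197265625)
scene [250 236  35  34 808] mean [ 0.5236 -0.284   0.0157] min [ 0.4802 -0.3203  0.0046] max [ 0.5608 -0.2404  0.0818]
   rect ((0.5198682546615601, -0.2800944745540619), (0.087002232670784, 0.08725322037935257), 50.16865158081055)
```

View pics/c1.png

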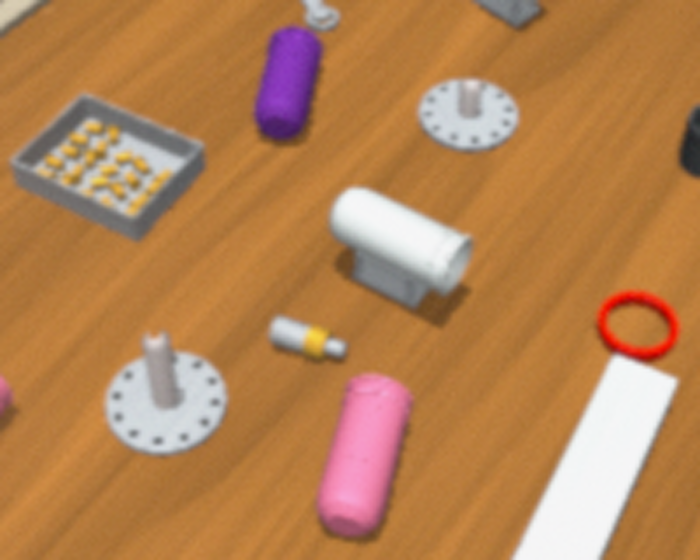

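View pics/c2.png

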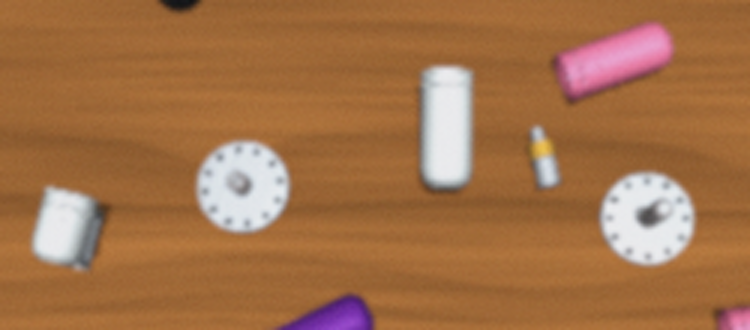

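The long bowl is the white one at top (329,183). It measures about 110 x 48 mm with its top at 80 mm, and it is centred at about (0.595, -0.083). The short one, at top (203,215), is about 66 mm long. The tall post is at top (396,212), disc centre about (0.519, -0.280), tip about 0.083; the low one at (261,202) is only 43 mm high. The remaining look-alikes are pink or purple. The crop confirms this.

I'll fit the yaw, then move above the bowl.

Run:
```python
from h import *
for n,R in [("top",(315,155,345,210)),("scene",(308,188,360,232))]:
    W=pts(np.load(f"pics/{n}0.npy"),manip.calibration(n))[R[1]:R[3],R[0]:R[2]].reshape(-1,3)
    p=W[(W[:,2]>.066)&(W[:,2]<.1)]
    # slices along x: circle-centre y by fitting top ridge
    from scipy.optimize import least_squares
    f=lambda q:(np.hypot((p[:,1]-q[0]-q[1]*(p[:,0]-.595)),p[:,2]-q[2])-.024)
    r=least_squares(f,[-.083,0,.055],loss='soft_l1',f_scale=.002);print(n,r.x,np.abs(r.fun).mean(),np.percentile(p[:,0],[1,99]),len(p))
```

```text
top [-0.0836  0.0069  0.054 ] 0.0014719855960404818 [0.541  0.6467] 559
scene [-0.0815 -0.005   0.0537] 0.0012043724335660526 [0.5468 0.6502] 443
```

{"api": "jog_arm", "payload": {
  "steps": [0.0854,0.04,-0.03,0,0.05,0.0854,0.08,-0.065,0,0.1,0.0854,0.12,-0.098,0,0.15,0.0854,0.16,-0.13,0,0.2,0.0854,0.2,-0.163,0,0.232,0.0854,0.24,-0.195,0,0.232,0.0854,0.28,-0.228,0,0.232,0.0854,0.32,-0.26,0,0.232,0.0854,0.36,-0.293,0,0.232,0.0854,0.39,-0.317,0,0.232]
}}

```text
clock: 1.1
position: [0.4494, -0.2105, 0.2483]
ee_rot: [1.0, -0.0, -0.0, 0.0]
ft_force: [1.4, -0.5, -0.4]
grip_width: 1.002
```

{"api": "jog_arm", "payload": {
  "steps": [0.0854,0.03,-0.035,0.0,0,0.0854,0.055,-0.075,0.01,0,0.0854,0.08,-0.11,0.03,0,0.0854,0.098,-0.127,0.05,0,0.0854,0.098,-0.127,0.07,0,0.0854,0.098,-0.127,0.08,0,0.0854,0.098,-0.127,0.08,0,0.0854,0.098,-0.127,0.08,0,0.0854,0.098,-0.127,0.08,0,0.0854,0.098,-0.127,0.08,0]
}}

```text
clock: 2.1
position: [0.5471, -0.0858, 0.1693]
ee_rot: [1.0, -0.001, 0.001, 0.0]
ft_force: [0.1, 0.0, -1.8]
grip_width: 1.006
```

Run:
```python
from h import *
c=manip.calibration("wrist")
p,d=manip.camera("wrist"); cv2.imwrite("pics/w1.png",p[:,:,::-1])
W=pts(d,c).reshape(-1,3); print(np.linalg.inv(c["world_to_cam"]))
p=W[(W[:,2]>.066)&(W[:,2]<.085)&(abs(W[:,0]-.6)<.08)&(abs(W[:,1]+.083)<.04)]
print(len(p))
if len(p):
    from scipy.optimize import least_squares
    f=lambda q:(np.hypot((p[:,1]-q[0]-q[1]*(p[:,0]-.595)),p[:,2]-q[2])-.024)
    r=least_squares(f,[-.083,0,.055],loss='soft_l1',f_scale=.002);print(r.x,np.abs(r.fun).mean(),np.percentile(p[:,0],[1,99]))
print(manip.get_obs()["position"],manip.get_obs()["clock"])
```

```text
[[-0.0012 -0.9592 -0.2828  0.6204]
 [-1.      0.0011  0.0005 -0.0868]
 [-0.0001  0.2828 -0.9592  0.2946]
 [ 0.      0.      0.      1.    ]]
11189
[-0.0831  0.0077  0.0536] 0.0006718269518520663 [0.5457 0.6493]
[ 0.547  -0.0857  0.1691] 2.15
```

View pics/w1.png

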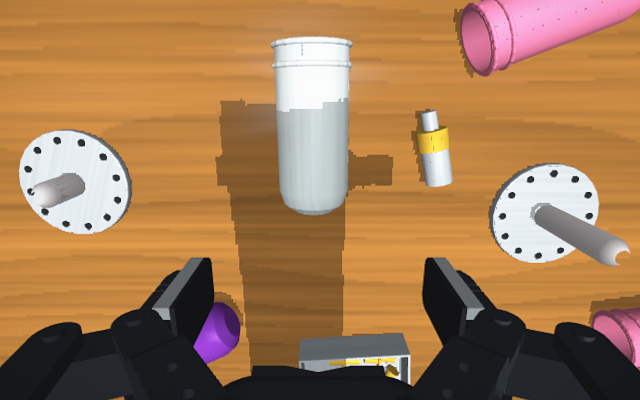

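The wrist view shows the long bowl at (312,125) with its mouth bead at the top (away from the robot) and a rounded closed end at (315,205). The tall post is at (545,212). Jogs are translation and twist only, so I'll pinch lightly near the closed end, let the bowl swing mouth-down under gravity, and assist if needed.

{"api": "jog_arm", "payload": {
  "steps": [0.0854,0.005,-0.003,0.03,0,0.0854,0.005,-0.003,0.065,0,0.0854,0.005,-0.003,0.095,0,0.0854,0.005,-0.003,0.11,0,0.0854,0.005,-0.003,0.116,0,0.0854,0.005,-0.003,0.116,0,0.045,0.005,-0.003,0.116,0,0.04,0.005,-0.003,0.116,0,0.04,0.005,-0.003,0.116,0,0.04,0.005,-0.003,0.116,0],
  "grip_force": 20
}}

```text
clock: 3.15
position: [0.5523, -0.0827, 0.0533]
ee_rot: [1.0, -0.0, 0.001, 0.0]
ft_force: [-1.8, -0.5, 5.8]
grip_width: 0.559
```

{"api": "jog_arm", "payload": {
  "steps": [0.04,0,0,0,0,0.04,0,0,-0.01,0,0.04,0,0,-0.035,0,0.04,0,0,-0.07,0,0.04,0,0,-0.105,0,0.04,0,0,-0.135,0,0.04,0,0,-0.15,0,0.04,0,0,-0.15,0,0.04,0,0,-0.15,0,0.04,0,0,-0.15,0]
}}

```text
clock: 4.15
position: [0.5509, -0.0823, 0.2004]
ee_rot: [1.0, -0.0, -0.001, -0.0]
ft_force: [0.3, -1.2, -2.1]
grip_width: 0.553
```

```bash
cat > look.py <<'E'
import sys
from h import *
t=sys.argv[1]
for n in sys.argv[2:]:
    c=manip.calibration(n); p,d=manip.camera(n); cv2.imwrite(f"pics/{n}_{t}.png",p[:,:,::-1]); np.save(f"pics/{n}_{t}.npy",d); np.savez(f"pics/{n}_{t}_c.npz",**c)
o=manip.get_obs(); print(o["clock"],o["position"],o["ft_force"],o["torque"],o["grip_width"])
E
python3 look.py a wrist scene; python3 -c "
import cv2
a=cv2.imread('pics/scene_a.png')[60:260,220:440];cv2.imwrite('pics/sa.png',cv2.resize(a,None,fx=3,fy=3,interpolation=2))"
```

```text
4.25 [ 0.5511 -0.0822  0.2008] [-0.031  -0.203  -1.6454] [-0.0122  0.0596 -0.0034] 0.5561188342191397
```

View pics/wrist_a.png

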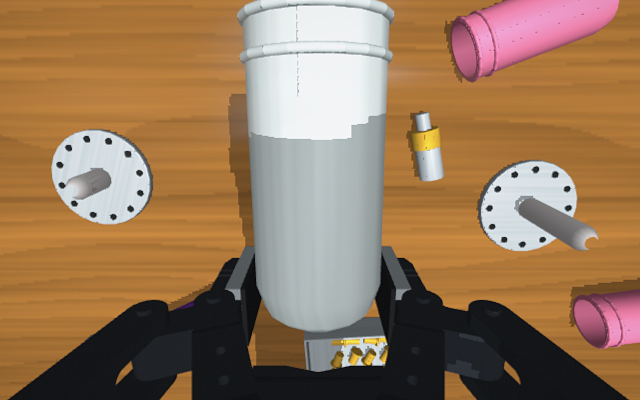

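View pics/sa.png

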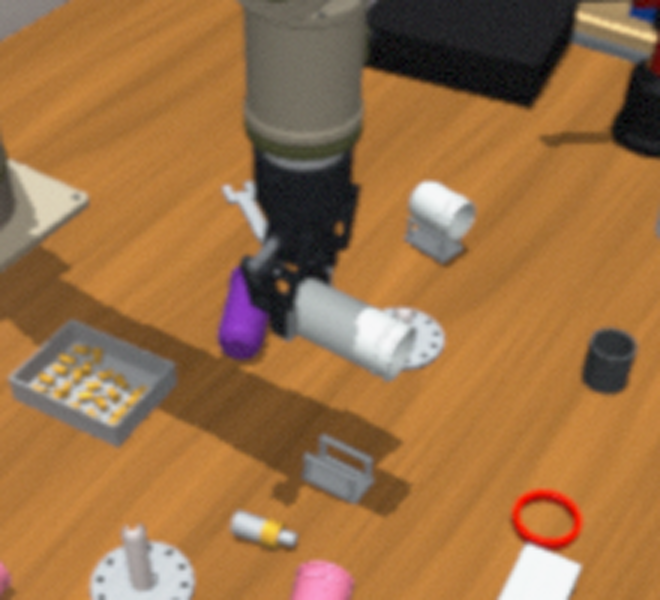

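The bowl is held level in the grip (moment about 0.06 Nm, so roughly 0.165 kg); friction prevents a free swing. I'll lever it instead: put the lower lip against the tall post and push forward and up in an arc, so the post enters the bore and turns the bowl mouth-down. First I need better measurements of the post and the mouth.

Run:
```python
from h import *
for t in ["a"]:
    d=np.load("pics/wrist_a.npy"); c=dict(np.load("pics/wrist_a_c.npz")); W=pts(d,c)
    P=W.reshape(-1,3)
    b=P[(P[:,2]>.19)&(P[:,2]<.24)&(P[:,0]>.5)&(abs(P[:,1]+.083)<.03)]
    print("bowl",np.percentile(b,[0.5,50,99.5],axis=0))
    for x0,x1 in[(.56,.58),(.60,.62),(.63,.65)]:
        q=b[(b[:,0]>x0)&(b[:,0]<x1)]; print(x0,len(q),"top z",np.percentile(q[:,2],99) if len(q) else None, q[:,1].min() if len(q) else None,q[:,1].max() if len(q) else None)
    r=P[(abs(P[:,0]-.519)<.06)&(abs(P[:,1]+.28)<.06)]
    dsc=r[(r[:,2]>.004)&(r[:,2]<.012)]; print("disc",cv2.minEnclosingCircle(dsc[:,:2].astype(np.float32)),dsc[:,2].mean())
    from scipy.optimize import least_squares
    for z0,z1 in[(.02,.04),(.04,.06),(.06,.078),(.082,.1)]:
        q=r[(r[:,2]>z0)&(r[:,2]<z1)]
        if len(q)<20: print(z0,len(q)); continue
        f=lambda v:np.hypot(q[:,0]-v[0],q[:,1]-v[1])-.010
        s=least_squares(f,[.519,-.28],loss='soft_l1',f_scale=.001); print("post",z0,len(q),s.x,abs(s.fun).mean(),q[:,2].max())
```

```text
bowl [[ 0.5437 -0.112   0.1983]
 [ 0.6018 -0.0828  0.2191]
 [ 0.6478 -0.0541  0.2379]]
0.56 9924 top z 0.2391843674906498 -0.11299055950259995 -0.05300598300306042
0.6 9120 top z 0.2223549864730481 -0.10597755640278735 -0.059404389111837944
0.63 10567 top z 0.22166545393754894 -0.10781909851711702 -0.05730770440274319
disc ((0.5187528729438782, -0.2796727418899536), 0.04572926089167595) 0.007412132880410331
post 0.02 351 [ 0.5189 -0.2808] 0.00032441694384962894 0.0398340880096934
post 0.04 426 [ 0.5189 -0.2808] 0.0003349527221062283 0.05999946113538107
post 0.06 455 [ 0.5189 -0.2809] 0.00036100672775101183 0.07797615816881498
post 0.082 251 [ 0.517  -0.2841] 0.0013235272569898438 0.08849407281038776
```

{"api": "jog_arm", "payload": {
  "steps": [0.04,-0.02,0.022,0.0,0,0.04,-0.05,0.06,0.01,0,0.04,-0.08,0.1,0.02,0,0.04,-0.11,0.14,0.03,0,0.04,-0.14,0.18,0.04,0,0.04,-0.156,0.199,0.05,0,0.04,-0.156,0.199,0.075,0,0.04,-0.156,0.199,0.105,0,0.04,-0.156,0.199,0.118,0,0.04,-0.156,0.199,0.118,0]
}}

```text
clock: 5.25
position: [0.3946, -0.2802, 0.0824]
ee_rot: [1.0, 0.0, -0.002, -0.001]
ft_force: [0.6, -1.1, 0.0]
grip_width: 0.557
```

```bash
python3 look.py b wrist scene; python3 -c "
import cv2
a=cv2.imread('pics/scene_b.png')[120:300,160:360];cv2.imwrite('pics/sb.png',cv2.resize(a,None,fx=3,fy=3,interpolation=2))"
```

```text
5.35 [ 0.3962 -0.2812  0.0849] [ 0.0017  0.267  -0.2851] [-0.0051  0.0093 -0.0483] 0.5567595256467928
```

View pics/wrist_b.png

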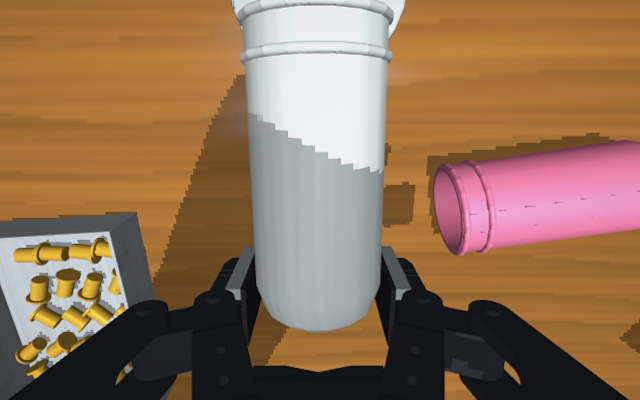

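View pics/sb.png

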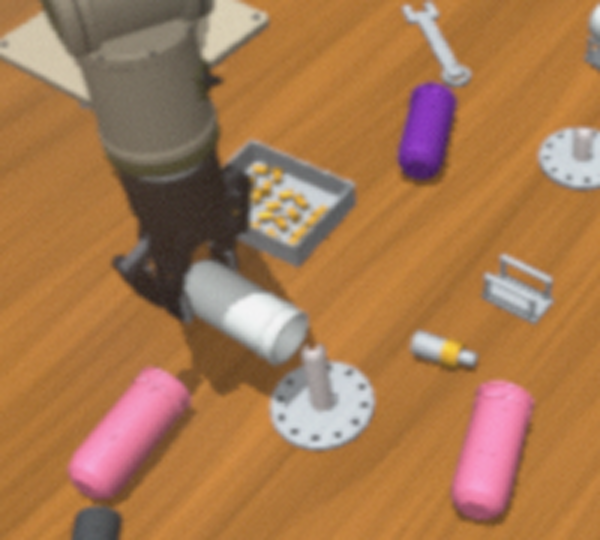

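The bowl sits level in front of the tall post (crop b: mouth at (285,335), post tip at (315,352)). I'll push the lip into the post and begin the arc.

{"api": "jog_arm", "payload": {
  "steps": [0.04,0.008,0,0,0,0.04,0.014,0,0,0,0.04,0.018,0,-0.002,0,0.04,0.0205,0,-0.006,0,0.04,0.0225,0,-0.011,0,0.04,0.0245,0,-0.016,0,0.04,0.027,0,-0.021,0,0.04,0.029,0,-0.025,0,0.04,0.031,0,-0.03,0,0.04,0.031,0,-0.03,0]
}}

```text
clock: 6.35
position: [0.4277, -0.2813, 0.1152]
ee_rot: [1.0, 0.0, 0.001, 0.0]
ft_force: [-1.8, 0.1, -0.7]
grip_width: 0.551
```

```bash
python3 look.py c wrist scene; python3 -c "
import cv2
a=cv2.imread('pics/scene_c.png')[120:300,160:360];cv2.imwrite('pics/sc.png',cv2.resize(a,None,fx=3,fy=3,interpolation=2))"
```

```text
6.45 [ 0.4269 -0.2812  0.1144] [-0.9038 -0.6087 -1.0777] [ 0.0133  0.2733 -0.0078] 0.5562721102891515
```

View pics/sc.png

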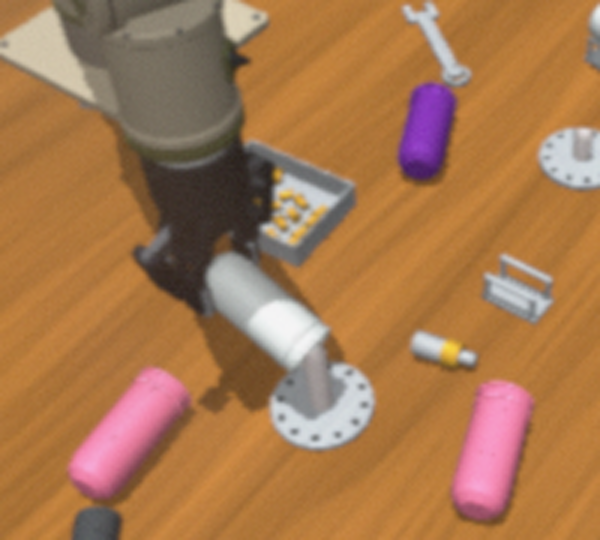

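View pics/wrist_c.png

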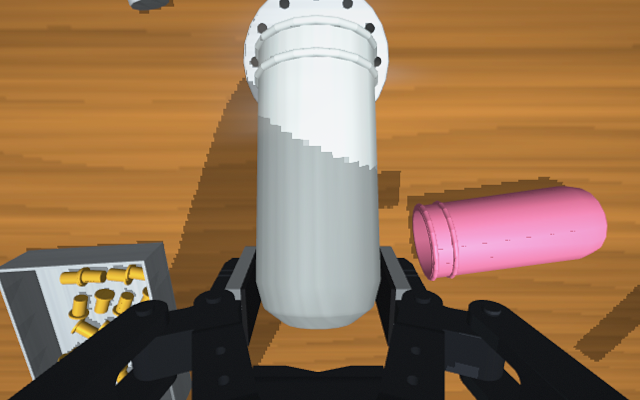

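It's rotating. I'll measure the tilt from the wrist depth ridge.

```bash
cat > tilt.py <<'E'
import sys
from h import *
t=sys.argv[1]
d=np.load(f"pics/wrist_{t}.npy"); c=dict(np.load(f"pics/wrist_{t}_c.npz")); P=pts(d,c)[:, 285:350].reshape(-1,3)
p0=manip.get_obs()["position"]
q=P[(abs(P[:,1]-p0[1])<.004)&(P[:,2]>.05)&(P[:,2]<p0[2]+.03)&(P[:,0]>p0[0]-.01)]
q=q[np.argsort(q[:,0])]
for i in range(0,len(q),max(1,len(q)//14)): print(q[i])
m=(q[:,0]>p0[0]+.01)
s=np.polyfit(q[m,0],q[m,2],1); print("tilt deg",-np.degrees(np.arctan(s[0])))
E
python3 tilt.py c
```

```text
[ 0.4213 -0.2802  0.1335]
[ 0.4339 -0.2787  0.1392]
[ 0.4411 -0.2778  0.1384]
[ 0.4473 -0.2803  0.1366]
[ 0.4536 -0.2852  0.1335]
[ 0.46   -0.2803  0.1273]
[ 0.4668 -0.2836  0.1278]
[ 0.4736 -0.2806  0.125 ]
[ 0.4808 -0.2775  0.1201]
[ 0.4883 -0.2826  0.1172]
[ 0.4958 -0.2816  0.1145]
[ 0.5034 -0.2826  0.1112]
[ 0.5111 -0.2847  0.1074]
[ 0.5191 -0.2802  0.1036]
[ 0.5268 -0.2773  0.1017]
tilt deg 23.0980945587757
```

{"api": "jog_arm", "payload": {
  "steps": [0.04,0.004,0,-0.005,0,0.04,0.009,0,-0.011,0,0.04,0.015,0,-0.017,0,0.04,0.022,0,-0.022,0,0.04,0.029,0,-0.026,0,0.04,0.037,0,-0.0285,0,0.04,0.045,0,-0.03,0,0.04,0.053,0,-0.031,0,0.04,0.061,0,-0.031,0,0.04,0.061,0,-0.031,0]
}}

```text
clock: 7.45
position: [0.4886, -0.281, 0.145]
ee_rot: [1.0, 0.0, 0.0, -0.0]
ft_force: [-1.7, -0.1, -0.9]
grip_width: 0.559
```

```bash
python3 look.py d wrist scene; python3 tilt.py d; python3 -c "
import cv2
a=cv2.imread('pics/scene_d.png')[120:300,160:360];cv2.imwrite('pics/sd.png',cv2.resize(a,None,fx=3,fy=3,interpolation=2))"
```

```text
7.55 [ 0.4877 -0.2812  0.145 ] [-0.8065  0.5048 -2.1237] [ 0.0416  0.3583 -0.0001] 0.5527153174903905
[ 0.4777 -0.285   0.159 ]
[ 0.4865 -0.2827  0.1624]
[ 0.494  -0.2837  0.1665]
[ 0.5006 -0.2788  0.1682]
[ 0.505  -0.2814  0.1657]
[ 0.5093 -0.2833  0.1656]
[ 0.5126 -0.2817  0.1613]
[ 0.5158 -0.2783  0.1578]
[ 0.5186 -0.2806  0.1526]
[ 0.5218 -0.2842  0.1442]
[ 0.5253 -0.28    0.1346]
[ 0.5299 -0.2849  0.1241]
[ 0.5352 -0.2824  0.1079]
[ 0.5423 -0.281   0.09  ]
tilt deg 63.61394491470452
```

View pics/sd.png

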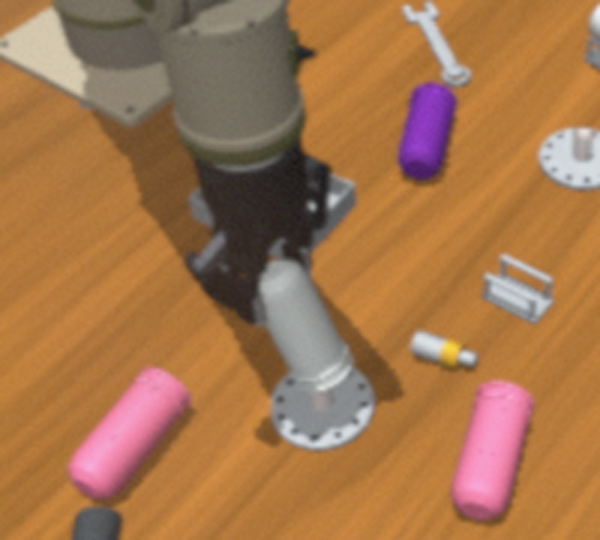

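View pics/wrist_d.png

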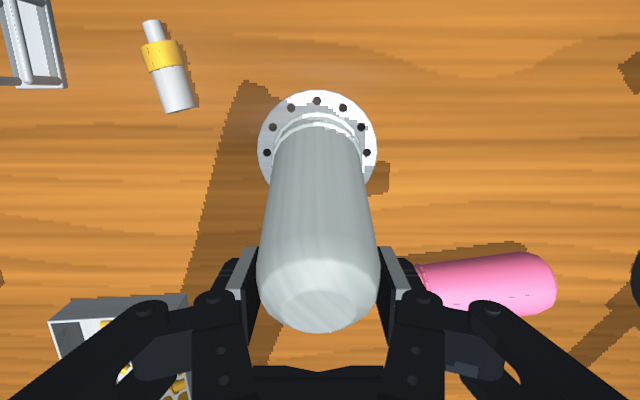

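Tilt is about 67–69°, and the post is inside the bore. I'll finish the turn while sinking slightly.

{"api": "jog_arm", "payload": {
  "steps": [0.04,0.006,0,0,0,0.04,0.012,0,0.001,0,0.04,0.018,0,0.002,0,0.04,0.024,0,0.003,0,0.04,0.03,0,0.005,0,0.04,0.036,0,0.007,0,0.04,0.041,0,0.009,0,0.04,0.043,0,0.01,0,0.04,0.043,0,0.01,0,0.04,0.043,0,0.01,0]
}}

```text
clock: 8.55
position: [0.5305, -0.2812, 0.1352]
ee_rot: [1.0, -0.0, -0.0, -0.0]
ft_force: [-3.2, 0.7, 0.0]
grip_width: 0.555
```

```bash
python3 look.py e wrist scene top; python3 tilt.py e; python3 -c "
import cv2
a=cv2.imread('pics/scene_e.png')[120:300,160:360];cv2.imwrite('pics/se.png',cv2.resize(a,None,fx=3,fy=3,interpolation=2))"
```

```text
8.7 [ 0.5305 -0.2813  0.1353] [-2.9491 -0.3399 -1.6672] [ 0.1198  0.7437 -0.0266] 0.55840069847318
[ 0.5205 -0.2833  0.1515]
[ 0.5276 -0.2836  0.156 ]
[ 0.5318 -0.2819  0.1558]
[ 0.5355 -0.2782  0.1543]
[ 0.539  -0.2806  0.1544]
[ 0.5427 -0.2799  0.1535]
[ 0.5462 -0.2839  0.1538]
[ 0.5496 -0.2779  0.1533]
[ 0.5521 -0.284   0.0554]
[ 0.5541 -0.2779  0.1497]
[ 0.5561 -0.2851  0.0963]
[ 0.5579 -0.2795  0.1474]
[ 0.5597 -0.2782  0.1218]
[ 0.5608 -0.2846  0.129 ]
[ 0.5619 -0.2804  0.1359]
tilt deg 45.39163557730396
```

View pics/se.png

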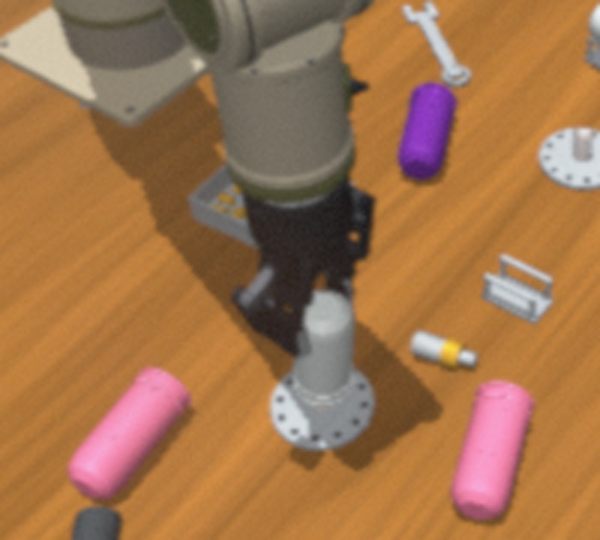

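View pics/wrist_e.png

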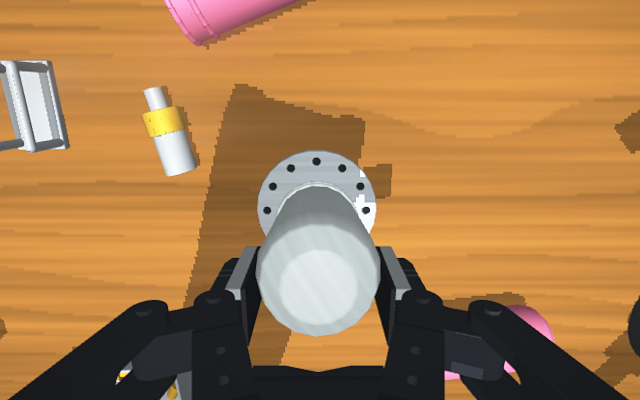

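The bowl is over the post but over-rotated by about 6–7° (front wall x = 0.562 at the top, 0.552 lower down). I'll draw it back so the post squares the front wall, then re-centre.

{"api": "jog_arm", "payload": {
  "steps": [0.04,-0.006,0,0,0,0.04,-0.012,0,0,0,0.04,-0.018,0,0,0,0.04,-0.023,0,0,0,0.04,-0.027,0,0,0,0.04,-0.029,0,0,0,0.04,-0.029,0,0,0,0.04,-0.025,0,0,0,0.04,-0.0185,0,0,0,0.04,-0.0185,0,0,0]
}}

```text
clock: 9.7
position: [0.5129, -0.281, 0.1351]
ee_rot: [1.0, 0.0, -0.0, -0.0]
ft_force: [0.5, -0.4, -1.2]
grip_width: 0.555
```

```bash
python3 look.py f wrist scene
cat > wall.py <<'E'
import sys
from h import *
t=sys.argv[1]
d=np.load(f"pics/wrist_{t}.npy"); c=dict(np.load(f"pics/wrist_{t}_c.npz")); P=pts(d,c)[:, 250:390].reshape(-1,3)
p0=manip.get_obs()["position"]
q=P[(abs(P[:,1]-p0[1])<.02)&(P[:,2]>.012)&(P[:,2]<p0[2]+.03)]
top=q[(q[:,2]>q[:,2].max()-.012)&(np.hypot(q[:,0]-p0[0]-.005,q[:,1]-p0[1])<.013)]
A=np.c_[top[:,:2]-p0[:2],np.ones(len(top))]; s=np.linalg.lstsq(A,top[:,2],rcond=None)[0]; print("top face slopes deg (x,y)",np.degrees(s[:2]),"z",s[2])
from scipy.optimize import least_squares
C=[]
for z0 in np.arange(.02,.15,.01):
    w=q[(abs(q[:,2]-z0)<.005)&(q[:,0]>p0[0]+.008)]
    if len(w)<30: continue
    f=lambda v:np.hypot(w[:,0]-v[0],w[:,1]-v[1])-.024
    r=least_squares(f,[p0[0],p0[1]],loss='soft_l1',f_scale=.001); C.append([z0,*r.x]); print(f"{z0:.3f}",len(w),r.x,abs(r.fun).mean())
print("min z front",q[q[:,0]>p0[0]+.02][:,2].min())
E
python3 wall.py e 2>/dev/null | tail -0; python3 wall.py f
python3 -c "
import cv2
a=cv2.imread('pics/scene_f.png')[120:300,160:360];cv2.imwrite('pics/sf.png',cv2.resize(a,None,fx=3,fy=3,interpolation=2))"
```

```text
9.8 [ 0.5122 -0.2812  0.135 ] [-0.4186 -0.0161 -0.7102] [ 0.0122  0.0129 -0.0382] 0.5537665460697976
top face slopes deg (x,y) [-0.3867 -0.0954] z 0.15433801618994922
0.050 191 [ 0.517  -0.2812] 0.00041879070651955547
0.060 376 [ 0.5171 -0.2813] 0.00048529322661384225
0.070 212 [ 0.5169 -0.2814] 0.0001612247112284014
0.080 266 [ 0.5174 -0.2814] 0.000163389963771525
0.090 300 [ 0.5178 -0.2815] 0.00015961569125368515
0.100 354 [ 0.563  -0.2812] 0.003728954175774624
0.110 424 [ 0.5187 -0.2816] 0.00017285467718499754
0.120 514 [ 0.5192 -0.2817] 0.000172483540889993
0.130 632 [ 0.5196 -0.2818] 0.00016507875128101088
0.140 1593 [ 0.5189 -0.2819] 0.0006057924191220814
min z front 0.04443592181540704
```

View pics/sf.png

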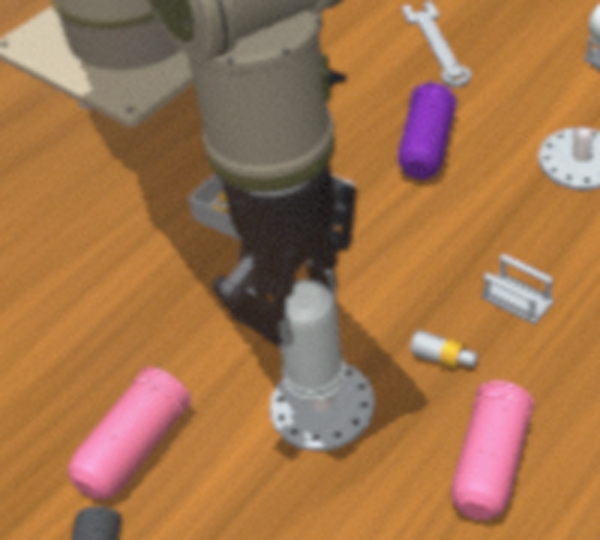

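The bowl is upright to about 2°, with its axis at (0.518, -0.2815) over the post at (0.519, -0.281) and the rim at about z = 0.0443. The disc is at 0.008, so I need to lower about 36 mm, slowly at the end.

{"api": "jog_arm", "payload": {
  "steps": [0.04,0,0,0.006,0,0.04,0,0,0.014,0,0.04,0,0,0.022,0,0.04,0,0,0.028,0,0.04,0,0,0.031,0,0.04,0,0,0.033,0,0.04,0,0,0.0345,0,0.04,0,0,0.0355,0,0.04,0,0,0.0365,0,0.04,0,0,0.0365,0]
}}

```text
clock: 10.8
position: [0.5124, -0.2814, 0.0992]
ee_rot: [1.0, -0.0, 0.0, 0.0]
ft_force: [-0.1, 0.3, 0.5]
grip_width: 0.559
```

```bash
python3 look.py g wrist scene; python3 wall.py g
```

```text
10.9 [ 0.5124 -0.2814  0.0992] [-0.6923  1.0888  0.6985] [0.0806 0.1575 0.0532] 0.5525666166765897
top face slopes deg (x,y) [-1.0857 -0.1833] z 0.11852353605921404
0.020 286 [ 0.5168 -0.2817] 0.00048096669584412233
0.030 212 [ 0.5162 -0.2818] 0.00016278144071506324
0.040 236 [ 0.5167 -0.2818] 0.00017472612688091812
0.050 281 [ 0.5171 -0.2818] 0.00016514721901571947
0.060 325 [ 0.5176 -0.2819] 0.00015674227128692906
0.070 384 [ 0.518 -0.282] 0.00017076539983896272
0.080 478 [ 0.5632 -0.281 ] 0.0036925295715440243
0.090 574 [ 0.5189 -0.2821] 0.00016922815205097056
0.100 1068 [ 0.5191 -0.2822] 0.0003080942523825722
0.110 3413 [ 0.5155 -0.2823] 0.001793473306743563
0.120 3861 [ 0.5058 -0.2821] 0.00339123652123772
min z front 0.012071459012261254
```

{"api": "jog_arm", "payload": {
  "steps": [0.04,0,0,0.0003,0,0.04,0,0,0.0006,0,0.04,0,0,0.001,0,0.04,0,0,0.0013,0,0.04,0,0,0.0016,0,0.04,0,0,0.002,0,0.04,0,0,0.002,0,0.04,0,0,0.002,0,0.04,0,0,0.002,0,0.04,0,0,0.002,0]
}}

```text
clock: 11.9
position: [0.5134, -0.2815, 0.0991]
ee_rot: [1.0, -0.0, 0.001, 0.001]
ft_force: [-3.7, 2.7, 16.4]
grip_width: 0.557
```

```bash
python3 look.py h wrist scene; python3 wall.py h
```

```text
12.0 [ 0.5133 -0.2815  0.099 ] [-4.5278  2.812  17.5871] [0.6478 0.9005 0.049 ] 0.5598275311626619
top face slopes deg (x,y) [-1.6186 -0.1203] z 0.11857698104469985
0.020 294 [ 0.517  -0.2817] 0.0004799436072530651
0.030 185 [ 0.5165 -0.2818] 0.00017056184979190637
0.040 230 [ 0.517  -0.2819] 0.00016976025403499806
0.050 265 [ 0.5176 -0.2819] 0.000166071197641413
0.060 317 [ 0.5182 -0.282 ] 0.00017815617598919043
0.070 368 [ 0.5187 -0.2821] 0.00018936132488792703
0.080 451 [ 0.564 -0.281] 0.0036193761011115966
0.090 553 [ 0.5198 -0.2822] 0.00018518679238140867
0.100 1060 [ 0.52   -0.2823] 0.00030356189552494607
0.110 3409 [ 0.5165 -0.2825] 0.0017975291617781121
0.120 3888 [ 0.5066 -0.2823] 0.0033994678385476217
min z front 0.012005682340282958
```

Contact confirmed (17 N), but it leans about 3° on its front lip. I'll ease off and draw the top back by about 5 mm to seat the rim flat.

{"api": "jog_arm", "payload": {
  "steps": [0.04,0,0,-0.0008,0,0.04,-0.001,0,-0.001,0,0.04,-0.002,0,-0.001,0,0.04,-0.003,0,-0.001,0,0.04,-0.004,0,-0.0008,0,0.04,-0.005,0,-0.0006,0,0.04,-0.005,0,-0.0004,0,0.04,-0.005,0,-0.0004,0,0.04,-0.005,0,-0.0004,0,0.04,-0.005,0,-0.0004,0]
}}

```text
clock: 13.0
position: [0.5085, -0.2812, 0.0982]
ee_rot: [1.0, 0.0, 0.001, 0.0]
ft_force: [1.2, 1.7, 7.6]
grip_width: 0.558
```

```bash
python3 look.py i wrist scene; python3 wall.py i
```

```text
13.1 [ 0.5085 -0.2813  0.0983] [1.2315 0.7686 7.8116] [ 0.3401 -0.5913  0.0786] 0.5575249936982838
top face slopes deg (x,y) [ 0.4806 -0.1077] z 0.11745585595010728
0.020 305 [ 0.5159 -0.2817] 0.0005006484610995646
0.030 245 [ 0.5151 -0.2817] 0.00014104117646030072
0.040 282 [ 0.5151 -0.2818] 0.00014743891221560726
0.050 336 [ 0.5151 -0.2818] 0.00013995588336587932
0.060 396 [ 0.5151 -0.2818] 0.00014801584822349506
0.070 458 [ 0.5151 -0.2819] 0.00014706256220985543
0.080 562 [ 0.5152 -0.2819] 0.00016153567176790867
0.090 674 [ 0.5152 -0.2819] 0.0001535895950628421
0.100 1215 [ 0.5149 -0.2821] 0.0003660778574878984
0.110 3711 [ 0.5107 -0.2822] 0.002005213219936111
0.120 3310 [ 0.5011 -0.2821] 0.003188161641005474
min z front 0.012000468958845295
```

The bowl is now vertical (axis constant at 0.515 over its height), top at about 0.118, rim flat. I'll ease the preload, open gently and withdraw straight up.

{"api": "jog_arm", "payload": {
  "steps": [0.04,0,0,-0.0004,0,0.04,0,0,-0.0006,0,0.049,0,0,-0.0006,0,0.052,0,0,-0.0006,0,0.06,0,0,-0.0006,0,0.07,0,0,-0.0006,0,0.08,0,0,-0.0006,0,0.0854,0,0,-0.0006,0,0.0854,0,0,-0.0006,0,0.0854,0,0,-0.0006,0]
}}

```text
clock: 14.1
position: [0.5072, -0.2813, 0.0978]
ee_rot: [1.0, -0.0, -0.0, 0.0]
ft_force: [0.4, -0.7, 0.4]
grip_width: 0.998
```

{"api": "jog_arm", "payload": {
  "steps": [0.0854,0,0,-0.005,0,0.0854,0,0,-0.015,0,0.0854,0,0,-0.03,0,0.0854,0,0,-0.05,0,0.0854,0,0,-0.075,0,0.0854,0,0,-0.1,0,0.0854,0,0,-0.12,0,0.0854,0,0,-0.13,0,0.0854,0,0,-0.13,0,0.0854,0,0,-0.13,0]
}}

```text
clock: 15.1
position: [0.5069, -0.2812, 0.2274]
ee_rot: [1.0, -0.0, -0.0, -0.0]
ft_force: [-0.6, 0.4, -0.6]
grip_width: 1.0
```

```bash
python3 look.py j wrist scene
python3 - <<'E'
from h import *
d=np.load("pics/wrist_j.npy"); c=dict(np.load("pics/wrist_j_c.npz")); P=pts(d,c).reshape(-1,3)
q=P[(np.hypot(P[:,0]-.515,P[:,1]+.282)<.04)]
t=q[(q[:,2]>.112)&(q[:,2]<.13)&(np.hypot(q[:,0]-.515,q[:,1]+.282)<.013)]
A=np.c_[t[:,:2]-[.515,-.282],np.ones(len(t))]; s=np.linalg.lstsq(A,t[:,2],rcond=None)[0]; print("top slope deg",np.degrees(s[:2]),"z",s[2])
from scipy.optimize import least_squares
for z in (.03,.06,.09):
    w=q[(abs(q[:,2]-z)<.006)]
    r=least_squares(lambda v:np.hypot(w[:,0]-v[0],w[:,1]-v[1])-.024,[.515,-.282],loss='soft_l1',f_scale=.001); print(z,len(w),r.x)
a=cv2.imread('pics/scene_j.png')[110:300,160:400];cv2.imwrite('pics/sj.png',cv2.resize(a,None,fx=3,fy=3,interpolation=2))
E
```

```text
15.2 [ 0.5067 -0.2811  0.2267] [0.0998 0.1311 0.8013] [-0.0215  0.0234 -0.0111] 0.9990873434049452
top slope deg [-0.3108  0.0893] z 0.11751880208248937
0.03 83 [ 0.5139 -0.2816]
0.06 97 [ 0.5138 -0.2816]
0.09 137 [ 0.5138 -0.2816]
```

View pics/sj.png

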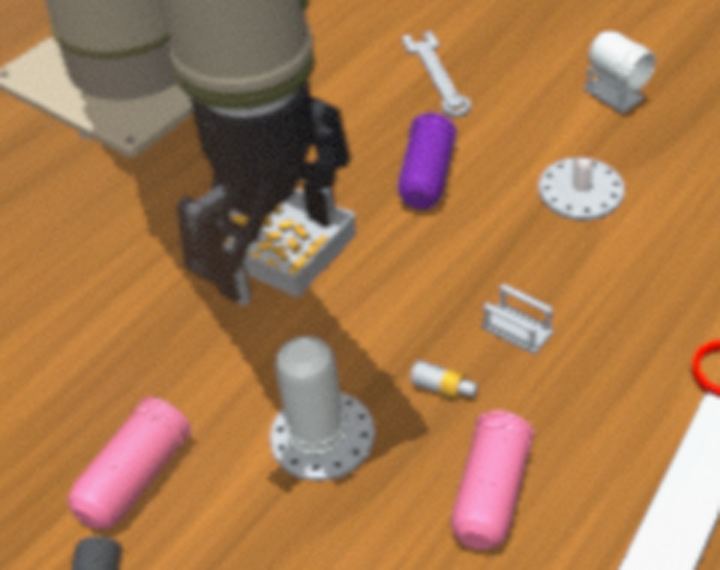

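View pics/wrist_j.png

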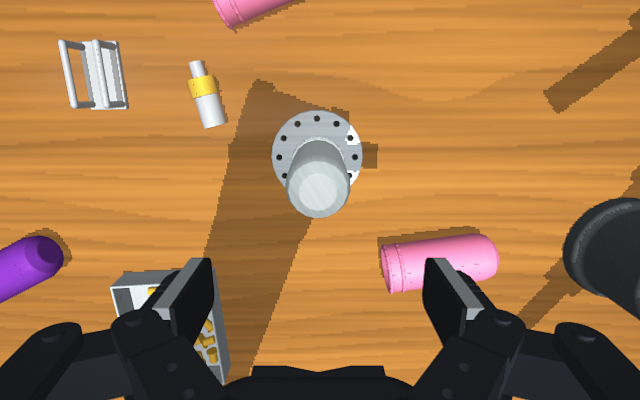

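The bowl stands upright on the disc over the tall post: closed top at wrist (318,190), crop (308,390). The top is at z = 0.1175, vertical to within 0.5°. The gripper is clear, and the short bowl is still on its cradle at crop (622,60). Handing in.

```bash
python3 -c "
from workcell import manip
print(manip.hand_in())"
```

```text
the job is handed in; nothing more can be done
None
```

The long bowl is standing mouth down over the taller post, its rim flat on the steel disc, and it was set down and released rather than dropped. I handed in at about 15 s; `hand_in` gave no verdict.

**How it was turned:** The tool can only shift and twist about its own axis. I gripped the bowl lightly (20 N) near its closed end and levered its lower lip against the tall post, so it pivoted mouth down onto the post. I then lowered it onto the disc, pulled its top back about 5 mm to seat the rim, and let go.

**Checks after release:**
- **Seating:** the bowl's top is at z = 0.1175 m, against 0.118 m expected for a seated rim.
- **Upright:** it is vertical to within about 0.5°, with its axis about 5 mm off the post's centre.
- **Contact:** the gripper is open and about 0.11 m above the bowl. The force reading is noise only.
- **Other objects:** the short bowl, the low post and the pink and purple look-alikes look undisturbed in the last pictures.

**Problems on the way:**
- The bowl did not swing down under its own weight when lifted.
- It turned about 7° too far the first time and had to be squared against the post.
- It leaned about 3° at first contact with the disc, with 17 N at the wrist, before I corrected it.

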